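# Lock the sprung tilt plate down

### The job

The sprung tilt plate of the small aluminium fixture is standing up. With closed fingers press it down by the thumb landing of its slide bolt until it lies down level, firmly on its rubber pad (whose height is set with shims, so go by feel), and while holding it down push the bolt fully home under the keeper, so that the plate stays down by itself when you let go. Never load the plate or bolt with more than about 30 N, and do not knock away the white post and the hex key that lie beside the fixture.

Things in the scene. Friction and masses are not known exactly. Their poses are not given: they have to be found in the camera images.
- fixture: Aluminium base 185 x 185 x 12 mm, fixed flat on the table, turned only about the vertical. Origin on its underside, 17.5 mm toward +y from the middle. z up, +x toward the hinge, -x toward the plate's free edge and roughly the robot, -y toward the keeper. With bolt drawn back and plate level the thumb landing's centre lies in this frame at (-0.055, 0.0175, 0.050) m.
- stop_foot (a point): On the base under the dark stop block (fixture frame -0.055, -0.0675, 0.012 m): a rubber-capped rest under the plate and, beside the plate, the keeper, a post with a lip 30 x 36 x 8 mm overhanging y -0.100 to -0.064. The block is shimmed: the plate comes to rest up to 6 mm (at the bolt) off exact level; unmeasured, find it by feel. Nominally pad top z 0.036, lip underside 0.052.
- hinge_axis (a point): Middle of the plate's hinge axis, which runs along the fixture's y at x = 0.070, z = 0.040 m of the fixture frame. Pushing straight down at the thumb landing takes about 5 N with the plate raised, growing smoothly to about 10 N near level; on the pad the force then climbs steeply, some 20 N a millimetre. A total push of 15 to 22 N holds the plate firmly on the pad; over 30 N is too much.
- tilt_plate: Aluminium plate 152 x 120 x 8 mm with two small white locating posts, hinged at its far edge, carrying the bolt. Origin on the hinge axis; it reaches 152 mm toward its own -x, top 4 mm above the axis. A spring holds it raised by 0.30 rad (free edge up) at the start, and lifts it again if it is let go unbolted. When level its axes are those of the fixture.
- slide_bolt (a joint): Travel of the steel bolt on the plate, m: 0 drawn back, 0.026 fully home (end of travel), growing toward the fixture's -y. Starts at 0 to 0.003; moves with about 2 N and stays where left. Tongue 20 mm wide, 6 mm thick. From about 0.008 on it enters under the keeper's lip, with 2 mm clearance when the plate is on the pad; it strikes the lip if the plate is not right down.
- thumb_landing (a point): Centre of the bolt's thumb landing, a flat dark ribbed top 36 mm (x) by 45 mm (y), 125 mm from the hinge axis; z is the plate's normal; moves with plate and bolt. At its -y end (ridge face 22.5 mm from this point, toward the keeper) stands a cross ridge 8 mm thick, 12 mm higher. Closed fingers press on the landing and can push the ridge toward the keeper; do not pinch it.
- pom_pin_0: Bystander: white plastic post, 15 mm diameter, 26 mm high, standing on the table in front of the fixture; origin under its centre.
- hex_key_4: Bystander: dark L-shaped hex key, 77 x 28 x 4 mm, lying on the table in front of the fixture; origin under its middle.

How it is judged:
On the way, in this order (a step that is already met when the one before it is completed fails the run):
1. the plate has been pressed down level with the bolt still clear of the keeper (angle between thumb_landing's own z axis and vertical below 0.09 rad and value of joint slide_bolt below 0.007 m), for 0.1 s.
2. the bolt is home under the keeper with the plate down (angle between thumb_landing's own z axis and vertical below 0.09 rad and value of joint slide_bolt above 0.021 m), for 0.2 s.
At the end, for the whole second after the job is handed in: The plate lies level within 0.09 rad (5 degrees) and at rest, held down by the bolt, which is at least 21 mm out of its 26 mm travel (all of step 2 and linear speed of tilt_plate below 0.01 m/s and angular speed of tilt_plate below 0.05 rad/s); the robot touches nothing.
It fails at once if plate or bolt loaded with more than 45 N by the robot (contact force between any of the fingers, the arm and tilt_plate above 45 N).
It fails at once if the white post or the hex key is knocked away (more than 30 mm) (distance of any of hex_key_4, pom_pin_0 from where it was at the start of the episode above 0.03 m).
It also fails if it takes over 53 s, if anything falls off the work surface, if the arm or the gripper's body presses on something with over 40 N, if the wrist force passes 120 N, or if a joint passes its speed limit or range.

### The arm

A 7-joint arm with a two-finger parallel gripper is mounted at the origin on a cart in front of the work surface, level with it; the furniture and walls round the work are solid. World frame = base frame: x ahead of the robot, y to its left, z up, the work surface at z = 0. Lengths are in m, angles in rad, forces in N, time in s.
With the tool pointing down it reaches from about 0.425 to 1.025 m from the base axis. Payload 3.6 kg.
Tool frame: the origin (TCP) lies midway between the tips of the shut fingers; the grasp point (between the pads) lies 19 mm behind it; z points along the fingers, y is the direction in which the jaws open and shut (so a half turn about z gives the same grasp; the last joint's range is limited). The gripper opens to 85 mm and grips with 20 to 120 N. Pads are 22 mm wide; open, the fingers measure 114 mm over their backs; the gripper's body (76 mm by 85 mm) begins 54 mm behind the grasp point. The pads swing forward as they close: fully open they stand 13 mm farther back than shut.
Start: joints at [1.234, 0.591, 0.048, 1.609, -0.033, 0.943, -0.034], TCP at [0.175, -0.704, 0.231] pointing down, gripper open.
Joint ranges: [-2.69, 2.69], [-0.47, 2.24], [-1.27, 1.36], [0.19, 2.51], [-1.53, 4.68], [0.08, 2.07], [-3.09, 3.09]. Speed limits (rad/s): [2.57, 2.57, 3.14, 3.14, 3.14, 3.14, 3.14].

### API

Orientations are given as a unit quaternion [w, x, y, z].
In Python, from cell import r gives the robot as it stands. Calls block until the motion is done:
- r.move_ptp(position, orientation): joint-space move of the TCP to a pose.
- r.movel(position, velocity=0.15, frame=None): straight line of the TCP; frame=None keeps the orientation; velocity is the mean speed in m/s.
- r.set_joints(angles): joint-space move.
- r.grip(opening, f_grip=None): opening from 0.0 (shut) to 1.0 (fully open); f_grip is the grip in N (None keeps the last); returns when the fingers have stopped.
- r.hold(seconds).
- r.solve_ik(position, orientation): joint angles nearest the present ones, or None.
- r.state(): the state.
- r.get_image(name): name is "side" or "top"; returns (picture, depth): 384x512x3 uint8, red, green, blue; 384x512 float32, m along the optical axis (not along the pixel's ray), 0 where there is no reading.
- r.camera_model(name): a dict with "camera_matrix" (3x3 intrinsics, pixels), "view" (4x4, takes a point from world to camera coordinates). Camera axes: x right, y down, z forward; pixel columns grow to the right and rows downward; lengths in m; the calibration is good to about 2 mm. A picture is of the moment at which its call begins. camera_model takes no time and is no camera call.
A pose or a line that the arm cannot do raises r.MotionError and nothing moves.
- r.job_done(): hands the job in, once; it reports no verdict.
The state is a dict: "clock": time; "joint_pos": joint angles; "dq": joint speeds; "tau": joint torques, N m; "tool_pos": TCP position; "tcp_rot": TCP orientation; "wrist_force": force on the tool from outside, world axes, zero at the start; "torque": the same for the moment, N m; "opening": opening from 0.0 (shut) to 1.0 (fully open).
Only numpy, scipy, OpenCV 4.12 (cv2) and the standard library are available. Lean on these libraries where they do the work, as an engineer would, in place of code of your own. Each camera call takes 0.05 s, during which the arm holds its last target.

## Working session

There is one attempt and no reset: what is moved stays moved. The work goes in short steps, each a Python script; the robot and the scene stay as the last script left them, time stands still between calls to the robot, and variables do not carry over. Pictures are saved under pics/ and viewed, and the job is handed in when it is done.

```bash
mkdir -p pics; ls
python3 - <<'E'
from cell import r
import cv2, numpy as np
for n in ("side","top"):
    im,d=r.get_image(n); cv2.imwrite(f"pics/{n}0.png",im[:,:,::-1]); np.save(f"pics/{n}0.npy",d)
    m=r.camera_model(n); print(n,np.round(m["camera_matrix"],1).tolist(),np.round(m["view"],4).tolist())
print(r.state())
E
```

```text
pics
side [[397.2, 0.0, 257.2], [0.0, 397.2, 195.3], [0.0, 0.0, 1.0]] [[0.9448, -0.3277, -0.0005, -0.4588], [-0.2055, -0.5911, -0.78, 0.194], [0.2553, 0.737, -0.6258, 0.6942], [0.0, 0.0, 0.0, 1.0]]
top [[484.2, 0.0, 263.3], [0.0, 484.2, 191.3], [0.0, 0.0, 1.0]] [[-0.0272, -0.9983, -0.0521, 0.1058], [-0.984, 0.0359, -0.1744, 0.5005], [0.176, 0.0466, -0.9833, 0.8017], [0.0, 0.0, 0.0, 1.0]]
{'clock': 0.1, 'joint_pos': array([ 1.23351307,  0.59207494,  0.04829453,  1.60966794, -0.03330304,
        0.94267601, -0.03365859]), 'dq': array([-0.00209638, -0.00141284,  0.00067306, -0.00178182, -0.00106891,
        0.0009216 ,  0.00084446]), 'tau': array([ 4.60995463e-03, -5.50000226e+01,  1.55239273e+00, -1.98826790e+01,
        9.62035207e-03,  3.83114617e-03,  5.73167966e-06]), 'tool_pos': array([ 0.17483971, -0.70285453,  0.23023044]), 'tcp_rot': array([-9.95312754e-04,  9.92572073e-01,  1.21653848e-01, -1.76355307e-04]), 'wrist_force': array([-0.39675787, -0.29403712, -0.35341898]), 'torque': array([ 0.04021302,  0.01947609, -0.0169566 ]), 'opening': 1.0004071264471375}
```

View pics/side0.png

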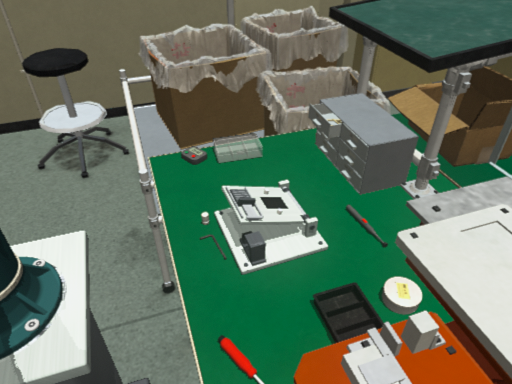

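View pics/top0.png

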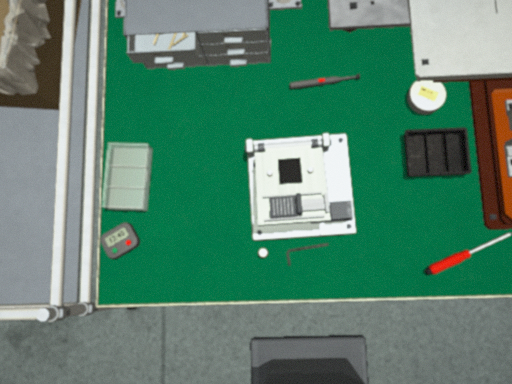

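Run:
```python
import cv2
a=cv2.imread("pics/top0.png")[125:265,235:370]; cv2.imwrite("pics/topc.png",cv2.resize(a,None,fx=4.2,fy=4.2,interpolation=cv2.INTER_CUBIC))
a=cv2.imread("pics/side0.png")[170:280,190:340]; cv2.imwrite("pics/sidec.png",cv2.resize(a,None,fx=5,fy=5,interpolation=cv2.INTER_CUBIC))
```

```text
(no output)
```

View pics/topc.png

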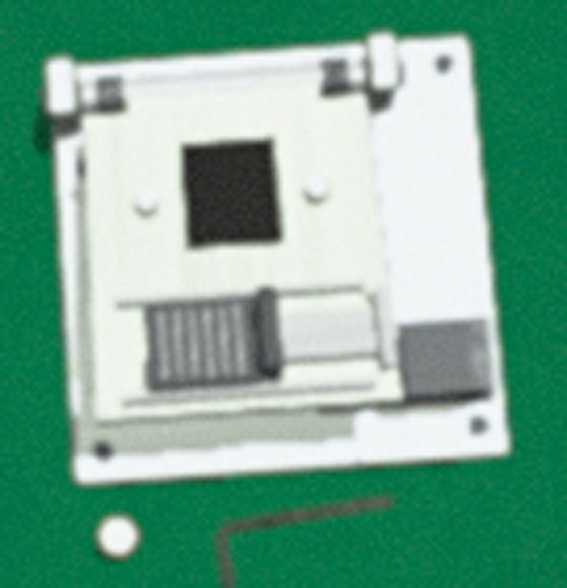

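View pics/sidec.png

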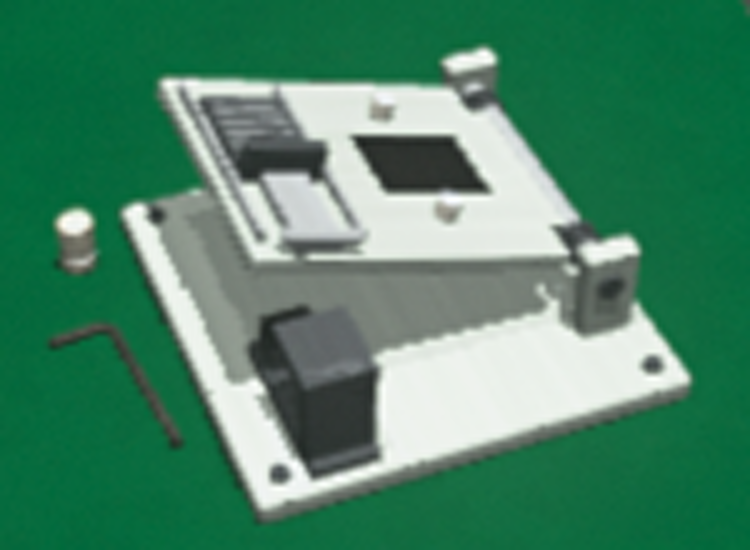

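```bash
cat > h.py <<'E'
import numpy as np, cv2
from cell import r
def ray(n,u,v,z):
    m=r.camera_model(n);K=np.array(m["camera_matrix"]);V=np.array(m["view"])
    R=V[:3,:3];t=V[:3,3];o=-R.T@t;d=R.T@np.linalg.solve(K,[u,v,1]);s=(z-o[2])/d[2];return o+s*d
def proj(n,P):
    m=r.camera_model(n);K=np.array(m["camera_matrix"]);V=np.array(m["view"])
    p=K@(V[:3,:3]@np.array(P)+V[:3,3]);return p[:2]/p[2]
E
python3 - <<'E'
from h import *
from scipy.optimize import least_squares
F=np.array([[.0925,-.11],[-.0925,-.11],[-.0925,.075]])
obs={"top":[(470,37),(510,453),(78,484)],"side":[(690,380),(260,513),(122,208)]}
W=[]
for n,o,s in (("top",(235,125),4.2),("side",(190,170),5)):
    w=[ray(n,o[0]+(a+.5)/s-.5,o[1]+(b+.5)/s-.5,.012)[:2] for a,b in obs[n]];W.append(np.array(w));print(n,np.round(w,4).tolist())
def T(p,F): c,s=np.cos(p[2]),np.sin(p[2]);return F@np.array([[c,s],[-s,c]])+p[:2]
for sel in ([0],[1],[0,1]):
    q=least_squares(lambda p:np.concatenate([(T(p,F)-W[i]).ravel() for i in sel]),[.5,0,0]);print(q.x,np.round(q.fun*1e3,1))
p=q.x; np.save("fx.npy",p)
# landing raised (angle .3): landing is 125 from hinge, top at .050-.040=.010 above axis
a=.3
x=.07-.125*np.cos(a)+.010*-np.sin(a)*-1; z=.04+.125*np.sin(a)+.01*np.cos(a)
print("raised landing",x,z)
for nm,P in (("landing",(x,.0175,z)),("lipend",(-.055,-.0675,.06)),("hingeend",(.07,.0175,.05))):
    w=np.r_[T(p,np.array(P[:2])),P[2]];print(nm,w,proj("top",w),proj("side",w))
for n,o,s,l in (("top",(235,125),4.2,[(118,537)]),):
  for u,v in l: print("post",ray(n,o[0]+u/s,o[1]+v/s,.026))
d=np.load("pics/top0.npy")
def pt(u,v):
    m=r.camera_model("top");K=m["camera_matrix"];V=np.array(m["view"]);z=d[v,u];c=np.linalg.solve(K,[u,v,1])*z
    return V[:3,:3].T@(c-V[:3,3])
for u,v in ((283,206),(310,202),(275,175),(345,180),(340,210)): print(u,v,pt(u,v))
E
```

```text
top [[0.6128, -0.0654], [0.4294, -0.0718], [0.422, 0.112]]
side [[0.6102, -0.0691], [0.4279, -0.078], [0.4222, 0.1067]]
[0.51708291 0.04103658 0.0368968 ] [ 0.8 -0.1 -0.7 -0.5 -0.1  0.6]
[0.51579123 0.03596379 0.03668444] [ 2.1 -1.5 -0.5  0.7 -1.6  0.8]
[0.51643705 0.03850019 0.03679096] [ 0.1 -2.6 -1.3 -3.  -0.7 -2.   2.7  1.1  0.1  3.2 -0.9  3.3]
raised landing -0.04646185907408735 0.08649339072392351
landing [0.46936294 0.05427936 0.08649339] [284.02297823 206.70508961] [240.70007923 194.37304723]
lipend [ 0.4639571  -0.03097718  0.06      ] [334.46667765 210.35697584] [251.72221684 232.41955578]
hingeend [0.58574599 0.05856314 0.05      ] [279.53121545 144.76159624] [292.1767534  195.37481103]
post [0.39757832 0.09412232 0.026     ]
283 206 [0.47109289 0.05595408 0.08312801]
310 202 [0.47593614 0.01103458 0.08511614]
275 175 [0.52867889 0.06804544 0.06238393]
345 180 [ 0.52530038 -0.05769163  0.01181414]
340 210 [ 0.46497463 -0.04094479  0.05456406]
```

```bash
cat >> h.py <<'E'
p=np.load("fx.npy"); a2=p[2]/2; Q=np.array([0,np.cos(a2),np.sin(a2),0])
c,s=np.cos(p[2]),np.sin(p[2]); RF=np.array([[c,-s,0],[s,c,0],[0,0,1]]); TF=np.r_[p[:2],0]
def W(x,y,z): return RF@np.array([x,y,z])+TF
def fpos(): return RF.T@(r.state()["tool_pos"]-TF)
def force(): return RF.T@np.array(r.state()["wrist_force"])
def save(n,f,box,k):
    im,d=r.get_image(n); x0,y0,x1,y1=box
    cv2.imwrite(f,cv2.resize(im[y0:y1,x0:x1,::-1],None,fx=k,fy=k,interpolation=cv2.INTER_CUBIC))
E
python3 - <<'E'
from h import *
r.grip(0.0,30)
r.move_ptp(W(-.046,.0155,.16),Q); print(r.state()["clock"],fpos(),r.state()["joint_pos"])
r.movel(W(-.046,.0155,.105),.08); r.hold(.3)
print(r.state()["clock"],fpos(),force(),r.state()["opening"])
r.hold(.2);print(force())
save("side","pics/s1.png",(170,120,340,280),4); save("top","pics/t1.png",(225,100,375,260),3.7)
E
```

```text
3.7333 [-0.04561441  0.0147661   0.16004869] [-0.08886428  0.39490143 -0.14840444  2.22031219  0.11284403  0.53274668
 -1.85872928]
4.875 [-0.04575013  0.01550607  0.10537164] [-0.31637736 -0.0508861  -0.38894002] -0.00037095604024064917
[-0.08957255 -0.50497324  0.04546386]
```

View pics/s1.png

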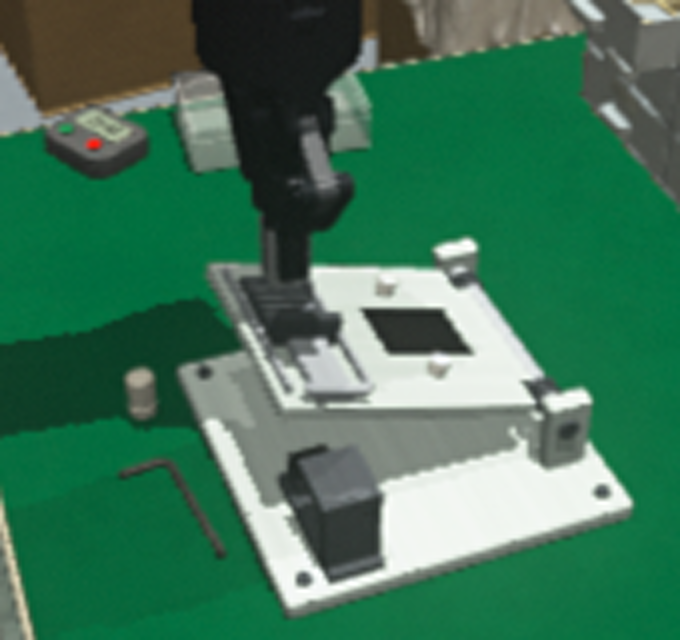

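View pics/t1.png

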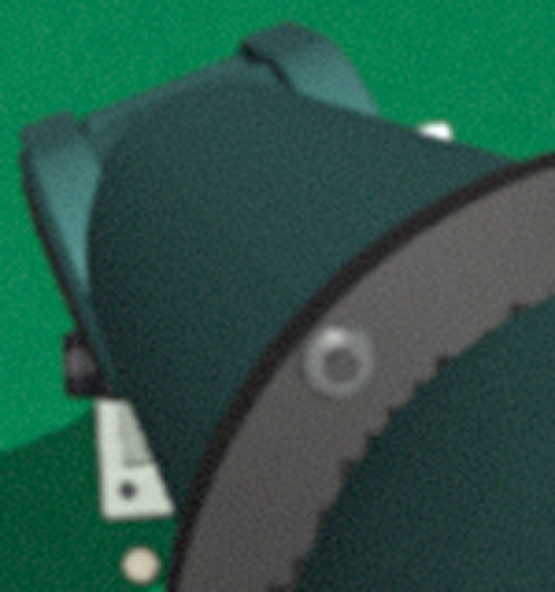

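Run:
```python
from h import *
Y=.0155
def tgt(a): return .07-.125*np.cos(a)+.010*np.sin(a), .04+.125*np.sin(a)+.01*np.cos(a)+.011*np.tan(a)
for a in (.33,.29,.25,.21,.17,.13,.10,.08):
    x,z=tgt(a); r.movel(W(x,Y,z),.05); f=force(); print(a,round(r.state()["clock"],2),np.round(fpos()*1e3,1),np.round(f,1))
    if np.linalg.norm(f)>18: print("STOP");break
r.hold(.2);print(force())
```

```text
0.33 5.55 [-45.4  15.5  93.2] [-0.5  0.5 -0.1]
0.29 5.81 [-45.8  15.7  88.9] [ 2.1 -0.6  3.6]
0.25 6.07 [-47.7  15.7  83.8] [ 1.4 -0.2  5.5]
0.21 6.33 [-49.4  15.7  78.6] [1.8 1.4 5.5]
0.17 6.58 [-50.9  15.7  73.3] [ 2.4 -0.3  6.2]
0.13 6.84 [-52.2  15.7  68. ] [1.2 0.6 6.4]
0.1 7.09 [-52.9  15.7  64. ] [0.6 1.  7.5]
0.08 7.34 [-53.4  15.7  61.3] [0.3 0.9 7.6]
[0.30969195 0.44968955 7.49587338]
```

Run:
```python
from h import *
Y=.0155
def fz():
    v=[]
    for _ in range(3): r.hold(.03); v.append(force())
    return np.mean(v,0)
z=.0605;x=-.0545
for i in range(60):
    r.movel(W(x,Y,z),.03); f=fz(); print(round(r.state()["clock"],2),round(z*1e3,2),np.round(fpos()*1e3,1),np.round(f,1))
    if f[2]>17: break
    if z<.041: print("too low");break
    z-= .0007 if f[2]<10 else .0003
```

```text
7.89 60.5 [-53.4  15.7  61.2] [1.5 0.  7.6]
8.24 59.8 [-53.6  15.7  60.5] [1.4 0.7 7.4]
8.59 59.1 [-53.6  15.7  59.8] [1.7 0.1 7.4]
8.94 58.4 [-53.8  15.7  59.1] [1.5 0.1 7.9]
9.29 57.7 [-53.8  15.7  58.4] [1.2 0.3 7.4]
9.64 57.0 [-54.   15.6  57.7] [1.4 0.4 7.5]
9.99 56.3 [-54.   15.6  57. ] [1.  0.5 7.8]
10.34 55.6 [-54.1  15.7  56.2] [0.5 0.2 8.4]
10.69 54.9 [-54.2  15.7  55.6] [1.2 0.6 8.2]
11.04 54.2 [-54.3  15.6  54.8] [0.8 0.1 8.1]
11.39 53.5 [-54.4  15.7  54.2] [0.7 0.6 8.2]
11.74 52.8 [-54.4  15.6  53.4] [0.8 0.  8.6]
12.09 52.1 [-54.5  15.6  52.7] [0.7 0.2 8.5]
12.44 51.4 [-54.5  15.6  52. ] [-0.1  0.4  9.1]
12.79 50.7 [-54.6  15.7  51.3] [0.4 0.4 9.4]
13.14 50.0 [-54.7  15.7  50.6] [0.2 0.5 9.1]
13.49 49.3 [-54.7  15.7  50. ] [-0.3  0.7  9.4]
13.84 48.6 [-54.8  15.6  49.3] [-0.1  0.3 10. ]
14.19 47.9 [-54.8  15.7  48.6] [0.2 0.6 9.9]
14.54 47.2 [-54.8  15.7  47.9] [-0.2  0.9 10.1]
14.89 46.9 [-54.9  15.7  47.7] [ 0.1  0.6 10.5]
15.24 46.6 [-54.8  15.6  47.6] [-0.6  0.7 12.9]
15.59 46.3 [-54.9  15.7  47.5] [-1.5  0.9 15.7]
15.94 46.0 [-54.9  15.6  47.4] [-1.8  1.1 18.9]
```

Run:
```python
from h import *
r.hold(.2); print(force())
save("side","pics/s2.png",(190,150,340,280),5)
y=.0155;z=.0460;x=-.0550
for i in range(16):
    y-=.001; r.movel(W(x,y,z),.03); r.hold(.03); f=force(); print(round(r.state()["clock"],2),round(y*1e3,1),round(z*1e3,2),np.round(fpos()*1e3,1),np.round(f,1))
    if f[2]>26 or abs(f[1])>12: print("STOP");break
    z-=np.clip((19-f[2])/10*.5,-.5,.3)*1e-3
```

```text
[-1.38292139  0.85088933 19.82950897]
16.48 14.5 46.0 [-54.9  15.   47.4] [-1.6  1.2 18.9]
16.76 13.5 45.99 [-54.9  14.1  47.4] [-1.5  2.2 17.9]
17.04 12.5 45.94 [-54.9  13.2  47.4] [-0.7  1.5 18.7]
17.32 11.5 45.92 [-54.9  12.2  47.4] [-0.8  0.8 17.9]
17.61 10.5 45.87 [-54.9  11.2  47.4] [-1.8  0.8 18.8]
17.89 9.5 45.86 [-54.9  10.2  47.4] [-1.7  2.4 19.3]
18.18 8.5 45.87 [-54.9   9.2  47.4] [-0.7  1.2 18.9]
18.46 7.5 45.87 [-54.9   8.2  47.4] [-0.8  1.3 19.1]
18.74 6.5 45.87 [-54.9   7.2  47.4] [-0.8  1.  19.6]
19.02 5.5 45.9 [-54.8   6.2  47.4] [-1.2  1.4 19.4]
19.31 4.5 45.92 [-54.9   5.2  47.4] [-1.1  1.4 19. ]
19.59 3.5 45.92 [-54.8   4.2  47.4] [-2.3  0.6 19.1]
19.88 2.5 45.93 [-54.8   3.2  47.4] [-1.3  0.7 18.3]
20.16 1.5 45.89 [-54.9   2.2  47.4] [-1.   1.4 18.9]
20.44 0.5 45.88 [-54.8   1.2  47.4] [-0.9  1.5 19.3]
20.73 -0.5 45.9 [-54.9   0.1  47.4] [-1.1  1.9 19.2]
```

View pics/s2.png

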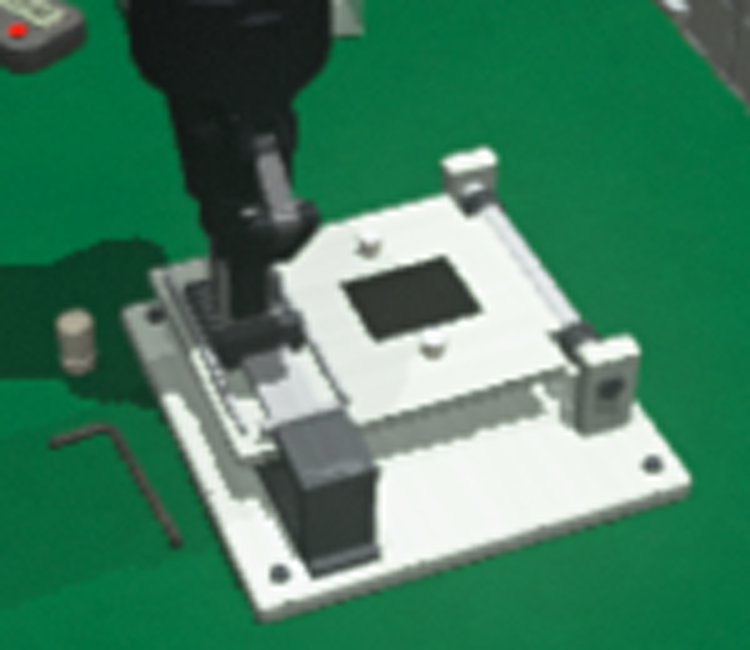

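The plate was level with the bolt still drawn back: ridge at about (260,335) in the crop, keeper at (325,430). The finger was standing on the landing. The bolt is now sliding with little force, so I keep pushing until it stops.

Run:
```python
from h import *
y=-.0005;z=.0459;x=-.0550
for i in range(28):
    y-=.001; r.movel(W(x,y,z),.03); r.hold(.03); f=force(); print(round(r.state()["clock"],2),round(y*1e3,1),round(z*1e3,2),np.round(fpos()*1e3,1),np.round(f,1))
    if f[2]>26 or abs(f[1])>10: print("STOP");break
    z-=np.clip((19-f[2])/10*.5,-.5,.3)*1e-3
save("side","pics/s3.png",(190,150,340,280),5)
```

```text
21.01 -1.5 45.9 [-54.8  -0.8  47.4] [-0.5  1.3 19.2]
21.29 -2.5 45.91 [-54.9  -1.8  47.4] [-1.6  0.9 18.8]
21.57 -3.5 45.9 [-54.9  -2.8  47.4] [-1.6  1.7 18.6]
21.86 -4.5 45.88 [-54.8  -3.8  47.4] [-1.   1.3 18.9]
22.14 -5.5 45.87 [-54.8  -4.8  47.4] [-0.8  1.  20.3]
22.43 -6.5 45.94 [-54.8  -5.9  47.4] [-1.9  1.7 18.1]
22.71 -7.5 45.89 [-54.9  -6.9  47.4] [-1.1  1.9 19.3]
22.99 -8.5 45.9 [-54.8  -7.8  47.4] [-1.4  1.6 19.4]
23.27 -9.5 45.92 [-54.9  -8.8  47.4] [-0.8  1.2 19.3]
23.56 -10.5 45.94 [-54.8  -9.2  47.4] [-0.4  2.4 18.4]
23.84 -11.5 45.91 [-54.8  -9.2  47.4] [-1.2  4.5 19.3]
24.12 -12.5 45.93 [-54.8  -9.4  47.4] [-2.7  6.9 19. ]
24.41 -13.5 45.93 [-54.7  -9.8  47.4] [-2.5  7.3 18.4]
24.69 -14.5 45.9 [-54.6 -10.2  47.4] [-2.8  9.  20.5]
24.98 -15.5 45.97 [-54.5 -11.2  47.5] [-2.   8.9 17.8]
25.26 -16.5 45.91 [-54.3 -11.9  47.5] [-2.2  9.7 19.7]
25.54 -17.5 45.95 [-54.2 -12.9  47.5] [-1.2  9.7 19.2]
25.82 -18.5 45.96 [-54.1 -13.9  47.5] [-2.1  9.6 18.1]
26.11 -19.5 45.91 [-53.9 -14.8  47.5] [-2.3  9.9 19.3]
26.39 -20.5 45.93 [-53.9 -15.2  47.5] [-0.7 11.6 19.2]
STOP
```

View pics/s3.png

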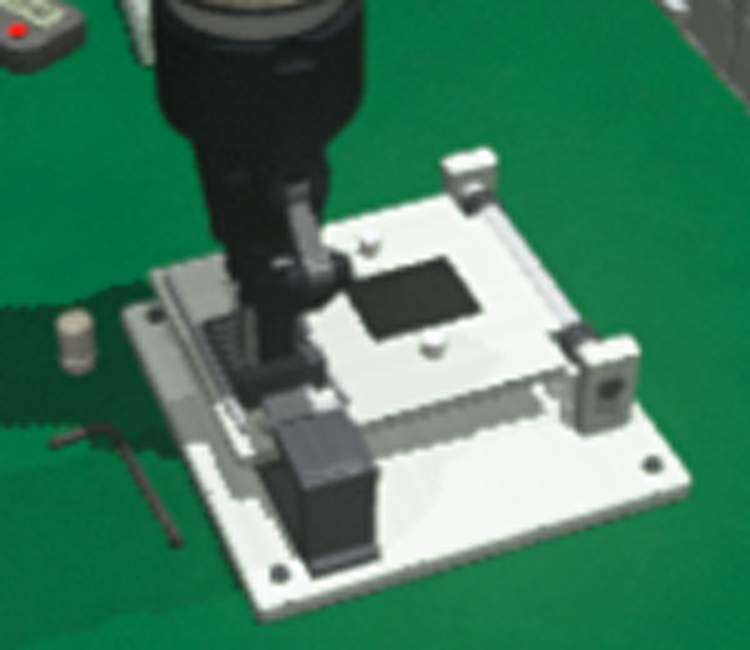

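Run:
```python
from h import *
y=-.0205;x=-.0545
for yy,z in ((y,.0475),(y,.0495),(y,.0515),(y+.006,.0535),(y+.010,.0555),(y+.010,.065)):
    r.movel(W(x,yy,z),.03); print(round(r.state()["clock"],2),np.round(fpos()*1e3,1),np.round(force(),1))
r.movel(W(x,-.01,.16),.12); r.move_ptp(W(-.05,.12,.25),Q); r.hold(.3)
save("side","pics/s4.png",(190,150,340,280),5);save("top","pics/t4.png",(225,110,375,260),3.9); print(r.state()["clock"],force())
```

```text
26.69 [-53.8 -15.3  48.5] [-1.1 11.3 10.1]
26.94 [-53.7 -15.6  49.9] [0.2 9.8 5. ]
27.19 [-54.1 -16.1  51.6] [1.  8.7 0.9]
27.55 [-55.5 -15.1  53.4] [-0.6 -0.6  0.1]
27.85 [-54.5 -10.6  55.6] [ 0.6  0.4 -0.2]
28.32 [-54.3 -10.5  65.3] [-0.7 -0.2 -0.3]
30.3333 [-0.30651257  0.46621225 -0.6256688 ]
```

View pics/s4.png

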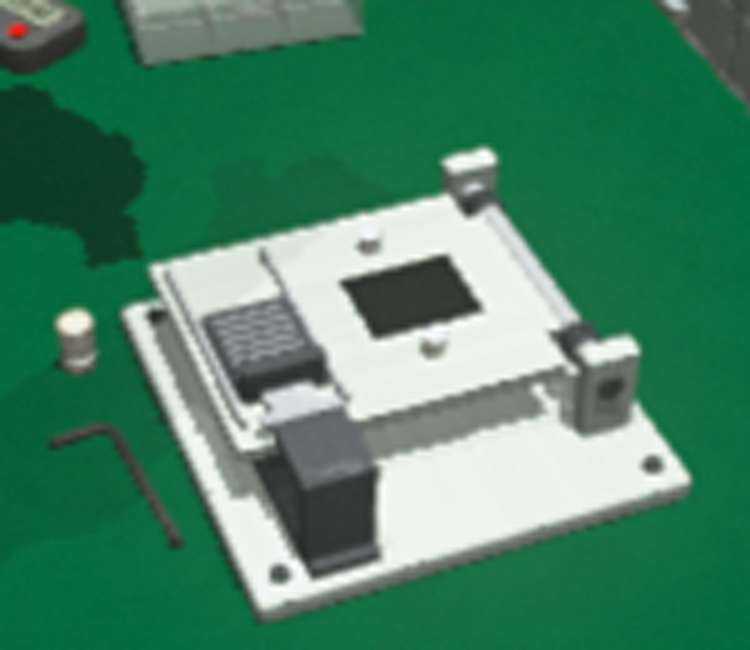

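View pics/t4.png

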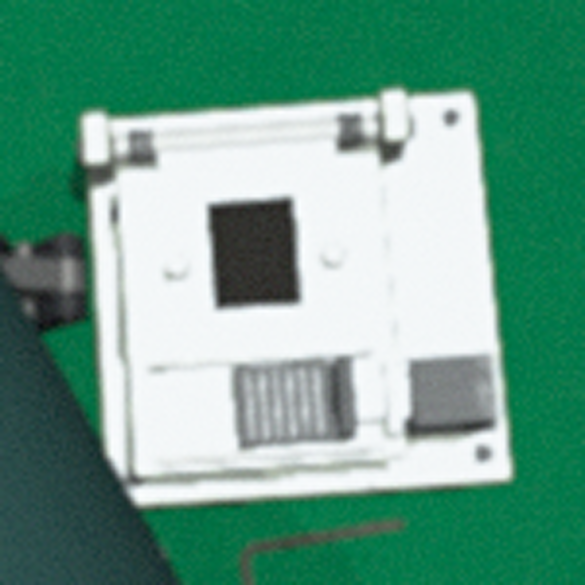

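Run:
```python
from h import *
for n,u,v in (("top",225+355/3.9,110+398/3.9),("side",190+286/5,150+378/5)):
    print(n,RF.T@(ray(n,u,v,.060)-TF))
r.job_done()
```

```text
top [-0.05568005 -0.03613241  0.06      ]
side [-0.05649613 -0.04669068  0.06      ]
the job is handed in; nothing more can be done
```

The plate is down and held there by the bolt, which is home under the keeper. The job is handed in, and no verdict was reported.

- **Pressing down:** I pressed the landing with closed fingers until the force climbed steeply. That was the pad, at a tool height of about 47.7 mm, roughly 2.3 mm below the nominal level. A picture showed the plate level with the bolt still drawn back.
- **Pushing the bolt:** I held about 19 N (17.8–20.5 N) and pushed toward the keeper. The bolt slid about 24.8 mm with only 1–2 N and then stopped dead, without striking the lip. After that the fingertip slid on to the ridge, at a sideways force of about 11.6 N.
- **Forces:** No reading during the job exceeded about 23 N.
- **Final checks:** After I let go, the wrist force was back to zero. Pictures show the plate level with the arm clear. The post and hex key stand where they were in the side picture, though the arm hid the post from the top camera.
- **Disagreement:** The ridge's outer edge should lie at y = −39 mm in the fixture frame with the bolt fully home. The top camera gave −36 mm and the side camera −47 mm. The cameras already differed by 5 mm in y when I located the fixture, and the side pixel was read roughly. The top reading implies about 23 mm of travel, the side one more than the full 26 mm. I therefore relied on the hard stop I felt.

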